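# Snap the check gauge onto the pressure tester's nipple and hold it on

## Robot

A 7-joint arm with a two-finger parallel gripper is mounted at the origin on the work surface. World frame = base frame: x ahead of the robot, y to its left, z up, the work surface at z = 0. Lengths are in m, angles in rad, forces in N, time in s.
With the tool pointing down it reaches from about 0.35 to 0.9 m from the base axis. Payload 8.1 kg.
Tool frame: the origin (TCP) lies at the very end of the fingers, on their centre line; the grasp point (between the pads) lies 19 mm behind it; x points along the fingers, y is the direction in which the jaws open and shut, and the axes are right-handed (so a half turn about x gives the same grasp; the last joint's range is limited). The gripper opens to 85 mm and grips with 20 to 120 N. Pads are 22 mm wide; open, the fingers measure 114 mm over their backs; the gripper's body (76 mm by 85 mm) begins 54 mm behind the grasp point. The pads swing forward as they close: fully open they stand 13 mm farther back than shut.
Start: joints at [1.088, 0.434, 0.025, 1.573, -0.012, 1.134, -0.075], TCP at [0.232, -0.58, 0.231] pointing down, gripper open.
Joint ranges: [-2.62, 2.62], [-0.44, 2.09], [-1.27, 1.32], [0.08, 2.57], [-1.32, 4.46], [0.12, 2], [-2.74, 2.74]. Speed limits (rad/s): [2.22, 2.22, 3.01, 3.01, 3.14, 3.14, 3.14].

## Interface

Orientations are given as a unit quaternion [x, y, z, w].
In Python, from cell import bot, effector, kin, eyes, ticket, monitor gives the robot as it stands. The module is installed in compiled form; this text tells all that it offers. Calls block until the motion is done:
- bot.movep(position, orientation): joint-space move of the TCP to a pose.
- bot.move_linear(position, orientation=None, velocity=0.15, threshold=None): straight line of the TCP; orientation=None keeps the orientation; velocity is the mean speed in m/s. With threshold (N) it stops when the force on the tool has changed by that much, and returns True; else False.
- bot.move_j(angles): joint-space move.
- effector.gripper_to(opening): finger opening in m; the grip force is fixed at half the most; returns when the fingers have stopped.
- bot.sleep(seconds).
- kin.solve_ik(position, orientation): joint angles nearest the present ones, or None.
- eyes.get_image(name): name is "side" or "top"; returns the picture (420x560x3 uint8, red, green, blue); there is no depth.
- eyes.get_calibration(name): a dict with "K" (3x3 intrinsics, pixels), "view" (4x4, takes a point from world to camera coordinates). Camera axes: x right, y down, z forward; pixel columns grow to the right and rows downward; lengths in m; the calibration is good to about 2 mm. A picture is of the moment at which its call begins. get_calibration takes no time and is no camera call.
A pose or a line that the arm cannot do raises bot.MotionError and nothing moves.
- ticket.finish_job(): hands the job in, once; it reports no verdict.
Readings, each from a call of its own:
- monitor.get_time(): time.
- monitor.get_q(): joint angles.
- monitor.get_joint_velocities(): joint speeds.
- monitor.get_effort(): joint torques, N m.
- monitor.get_position(): TCP position.
- monitor.get_tool_rot(): TCP orientation.
- monitor.get_wrist_force(): force on the tool from outside, world axes, zero at the start.
- monitor.get_ft_torque(): the same for the moment, N m.
- monitor.get_gripper_width(): finger opening in m.
Only numpy, scipy, OpenCV 4.12 (cv2) and the standard library are available. Lean on these libraries where they do the work, as an engineer would, in place of code of your own. Each camera call takes 0.05 s, during which the arm holds its last target.

## Task

Take the orange pocket check gauge out of its wooden stand and press its open lower end squarely onto the tilted brass nipple of the watch pressure tester until it snaps on and pushes the nipple's valve pin well in. Keep it pressed on against the pin's spring for at least two seconds, and finish while still gripping and pressing it there: do not let go. Leave the jar, the blue case holder and the screwdriver where they are.

Things in the scene. Friction and masses are not known exactly. Their poses are not given: they have to be found in the camera images.
- gauge: Pocket check gauge, 84 mm long, 0.18 kg, upright in its stand, mouth down. Origin: centre of the open mouth at its lower end; z runs from mouth to dial. From the mouth: round steel nose, 30 mm diameter, to 38 mm; orange square grip 26 x 26 mm (sides square to its x and y) from 38 to 78 mm; round dial cap, 25 mm diameter, to 84 mm.
- bore_end (a point): Flat bottom of the gauge's bore, on its axis, 24 mm above the mouth; it pushes the valve pin. The bore is 18 mm wide for the first 4 mm from the mouth, then 23 mm wide (the groove the catch balls snap into).
- stand: Fixed square wooden block, 80 x 80 x 22 mm, origin at the centre of its underside on the bench. The gauge's nose stands in its central blind round hole, 34 mm wide and 14 mm deep, so the gauge's mouth is 8 mm above the bench at the start.
- tester: Fixed watch pressure tester. Origin on the bench straight below the nipple's root; at yaw 0 its front faces the robot. Aluminium base 55 mm high, own x -90 to 110, y -60 to 260 mm. Clear chamber with steel plates at x 30, y 180 mm: 112 mm diameter, its top 201 mm above the bench. The nipple stands on a grey block's sloping 70 x 80 mm top face, square to it.
- nipple: Fixed brass nipple, 14.6 mm diameter, 30 mm long, its last 6 mm tapering to 9 mm, with a 26 mm wide, 4 mm high foot collar. Origin: centre of its root on the sloping face, 90 mm above the bench. z points outwards along it, leaning 25 degrees (0.436 rad) from vertical towards the tester's front (tester's -x). Hard stop: gauge's mouth 6 mm from the root.
- catches (a point): Level of four spring catch balls, on the nipple's axis, 18 mm from its root; they stick out of its sides to 22 mm across. The mouth meets them about 20 mm from the root; getting over them takes about 8 N, and they have snapped into the gauge's groove once the mouth is about 11 mm from the root. They catch loosely: left alone, the gauge is pushed back to there, the pin only 2.5 mm in.
- valve (a joint): Travel of the steel valve pin in the nipple's tip, m: 0 out, 0.008 when the gauge bottoms on the nipple. Spring: 3 N at the start, 1 N more per mm. The bottom of the gauge's bore meets the pin when the mouth is 14 mm from the nipple's root; at 6 mm travel the mouth is 8 mm from the root. Well in means more than 4.5 mm.
- valve_tip (a point): Outer end of the 5.6 mm thick valve pin, on the nipple's axis, 38 mm from the nipple's root when out.
- jar: Bystander: small closed glass jar with a black cap, 42 mm diameter, 50 mm high, loose; origin at the centre of its underside.
- case_holder: Bystander: blue round case holder, 52 mm diameter, 24 mm high, loose; origin at the centre of its underside.
- driver: Bystander: small screwdriver with a yellow handle, 130 mm long, lying loose on the bench along its own x axis; origin midway underneath.
There are look-alikes about, which are no part of the job. Of the things that look like the gauge, the largest one is meant.

How it is judged:
On the way, in this order (a step that is already met when the one before it is completed fails the run):
1. the gauge is lifted out of its stand in the gripper (z of gauge in the frame of stand above 0.035 m and contact force between the fingers and gauge above 2 N), for 0.1 s.
2. the gauge, still gripped, is snapped squarely onto the nipple and holds the valve pin well in for two seconds (value of joint valve above 0.0045 m and angle between the z axis of gauge and the z axis of nipple, either way round below 0.12 rad and distance between gauge and nipple below 0.0115 m and contact force between the fingers and gauge above 2 N), for 1.8 s.
At the end, for the whole second after the job is handed in: The gripper still holds the gauge (over 2 N) on the nipple, mouth centre within 11.5 mm of the nipple's root, its axis within 0.12 rad of the nipple's, valve pin pushed in more than 4.5 mm, pressing on the tester with more than 3 N (all of step 2 and contact force between gauge and tester above 3 N); the arm keeps its last pose, push and grip.
It fails at once if the jar is disturbed (distance of jar from where it was at the start of the episode above 0.03 m).
It fails at once if the case holder is disturbed (distance of case_holder from where it was at the start of the episode above 0.03 m).
It fails at once if the screwdriver is disturbed (distance of driver from where it was at the start of the episode above 0.03 m).
It also fails if it takes over 40 s, if anything falls off the work surface, if the arm or the gripper's body presses on something with over 40 N, if the wrist force passes 120 N, or if a joint passes its speed limit or range.

## Working session

There is one attempt and no reset: what is moved stays moved. The work goes in short steps, each a Python script; the robot and the scene stay as the last script left them, time stands still between calls to the robot, and variables do not carry over. Pictures are saved under pics/ and viewed, and the job is handed in when it is done.

```bash
mkdir -p pics; python3 - <<'E'
from cell import *
import cv2
for n in("side","top"):
    im=eyes.get_image(n); cv2.imwrite(f"pics/{n}0.png",im[:,:,::-1]); c=eyes.get_calibration(n); print(n,c["K"],c["view"])
print(monitor.get_time(),monitor.get_tool_rot(),monitor.get_gripper_width(),monitor.get_wrist_force())
E
```

```text
side [[455.10067263   0.         281.59587342]
 [  0.         455.10067263 208.24065428]
 [  0.           0.           1.        ]] [[-0.97618133 -0.21654592 -0.0133367   0.50646825]
 [-0.12031889  0.59149643 -0.79727996  0.22411978]
 [ 0.18053633 -0.77668516 -0.60346234  0.65668044]
 [ 0.          0.          0.          1.        ]]
top [[470.40151014   0.         283.58595396]
 [  0.         470.40151014 202.86802067]
 [  0.           0.           1.        ]] [[ 0.05016007 -0.99873059 -0.00460141 -0.16622637]
 [-0.97414004 -0.04790772 -0.22080767  0.56492492]
 [ 0.22030693  0.01555815 -0.97530652  0.97733924]
 [ 0.          0.          0.          1.        ]]
0.1 [-0.69425996 -0.13392198  0.69454218 -0.13296302] 0.08535371684306256 [ 0.46851823 -0.22735409 -0.01912195]
```

View pics/side0.png

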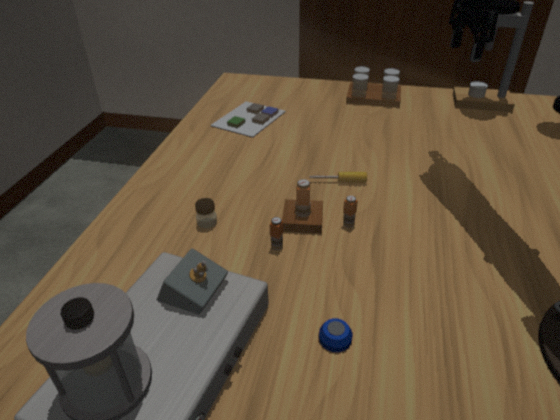

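View pics/top0.png

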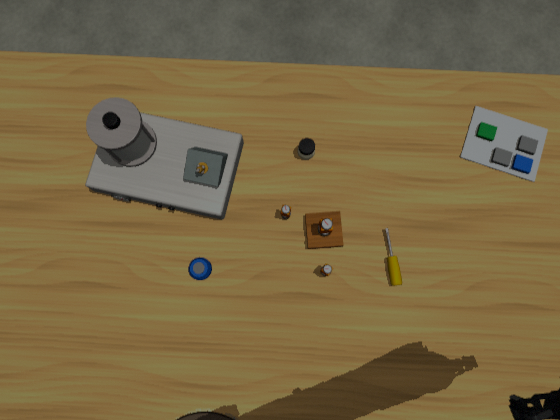

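The side view shows three gauge look-alikes, at (303,195) in the stand, (276,232) and (350,210). The one in the wooden stand is the largest and it's the one standing in the block, so it fits the description. I'll confirm this in enlarged crops.

```bash
python3 - <<'E'
import cv2,numpy as np
s=cv2.imread("pics/side0.png");t=cv2.imread("pics/top0.png")
def cr(im,x,y,w,h,k):
    o=cv2.resize(im[y:y+h,x:x+w],None,fx=k,fy=k,interpolation=cv2.INTER_CUBIC)
    return cv2.convertScaleAbs(o,alpha=1.7)
cv2.imwrite("pics/cs_g.png",cr(s,255,165,120,90,6))
cv2.imwrite("pics/ct_g.png",cr(t,270,190,90,90,6))
cv2.imwrite("pics/cs_n.png",cr(s,150,240,100,80,7))
cv2.imwrite("pics/ct_n.png",cr(t,80,95,170,130,4))
E
```

```text
(no output)
```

View pics/cs_g.png

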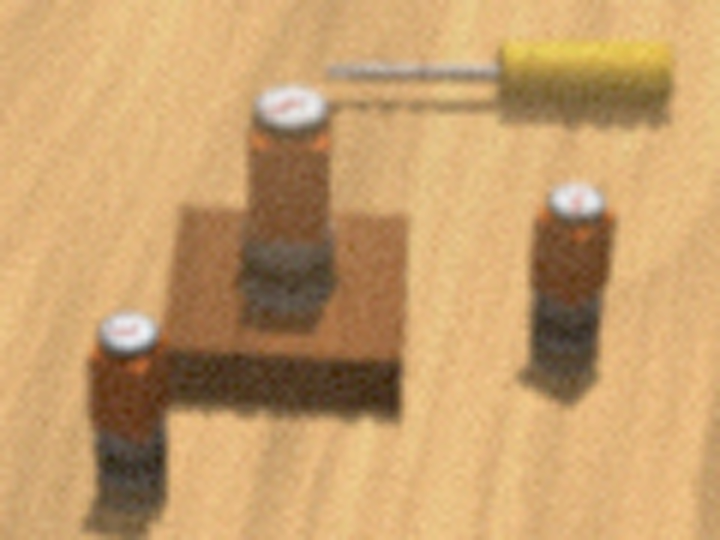

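View pics/ct_g.png

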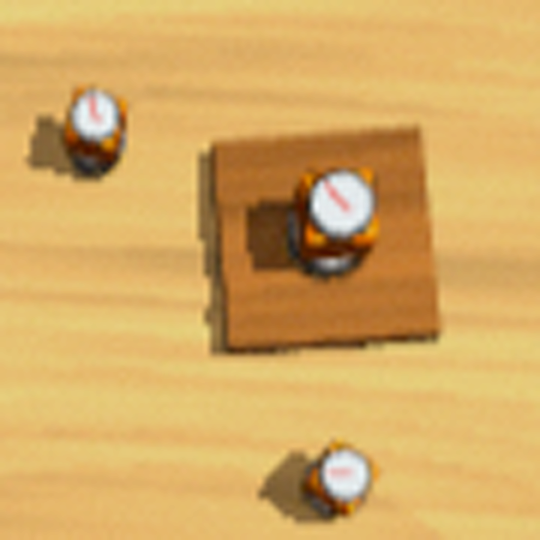

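View pics/cs_n.png

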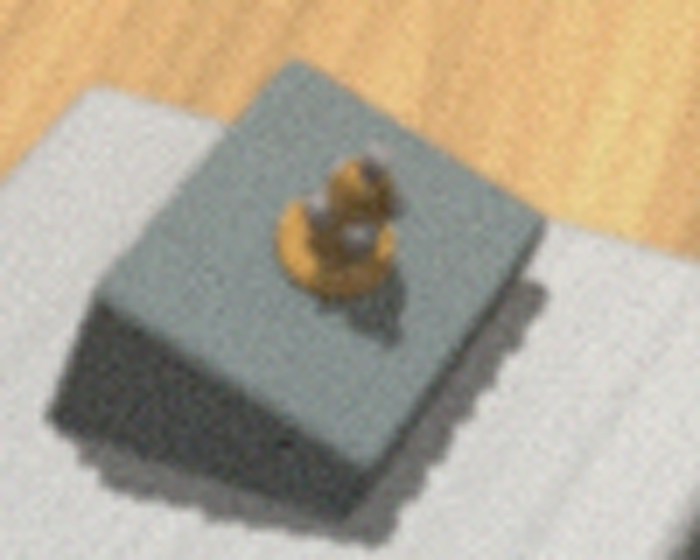

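View pics/ct_n.png

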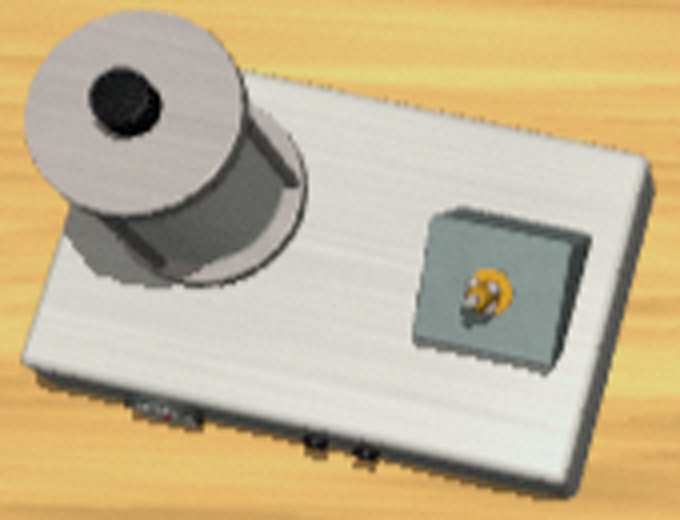

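The enlarged crops confirm it: the gauge in the stand is clearly the biggest. Its dial is at top (327,224) and side (303,182). Next I'll triangulate the gauge and fit the tester pose.

```bash
cat > h.py <<'E'
from cell import *
import numpy as np,cv2
from scipy.optimize import least_squares
from scipy.spatial.transform import Rotation as R
C={n:eyes.get_calibration(n) for n in("side","top")}
def proj(n,p):
    c=C[n]["view"]@np.append(p,1); u=C[n]["K"]@c[:3]; return u[:2]/u[2]
def onz(n,uv,z):
    K,V=C[n]["K"],C[n]["view"]; d=V[:3,:3].T@np.linalg.solve(K,[*uv,1]); o=-V[:3,:3].T@V[:3,3]
    return o+d*(z-o[2])/d[2]
def tri(a,b):
    return least_squares(lambda p:np.r_[proj("top",p)-a,proj("side",p)-b],onz("top",a,.05)).x
def T(x,y,yaw):return lambda p:R.from_euler('z',yaw).apply(p)+[x,y,0]
s,c=np.sin(np.deg2rad(25)),np.cos(np.deg2rad(25))
def onnip(h): return np.array([-s*h,0,.09+c*h])
E
python3 - <<'E'
from h import *
print("gauge top tri",tri((327,224),(303.3,182.5)), onz("top",(327,224),.092),onz("side",(303.3,182.5),.092))
tc=lambda x,y:(80+x/4,95+y/4); sc=lambda x,y:(150+x/7,240+y/7)
gc=lambda x,y:(270+x/6,190+y/6)
print("stand corners",[onz("top",gc(*q),.022)[:2].round(4) for q in[(213,143),(420,127),(438,338),(225,350)]])
print("nip pin tri",tri(tc(467,302),sc(377,155)), "collar",tri(tc(492,292),sc(336,248)))
obs=[("top",(-.09,-.06,.055),tc(570,482)),("top",(.11,-.06,.055),tc(650,160)),("top",(-.09,.26,.055),tc(25,362)),
("side",(-.09,-.06,.055),(269,288)),("top",onnip(.038),tc(467,302)),("side",onnip(.038),sc(377,155)),("top",onnip(.004),tc(492,292)),("side",onnip(.004),sc(336,248))]
f=lambda v:np.concatenate([proj(n,T(*v)(np.array(p)))-o for n,p,o in obs])
r=least_squares(f,[.6,.2,0]);print(r.x,r.fun.reshape(-1,2).round(1))
for n,o,z in(("jar",(306,155),0),("holder",(200,268),.024),("drv",(390,240),0)):print(n,onz("top",o,z))
E
```

```text
gauge top tri [ 0.52559189 -0.23294063  0.09099558] [ 0.52442756 -0.23288743  0.092     ] [ 0.52615407 -0.23163993  0.092     ]
stand corners [array([ 0.5585, -0.1887]), array([ 0.5686, -0.2673]), array([ 0.488, -0.276]), array([ 0.4796, -0.1963])]
nip pin tri [0.62069511 0.04778563 0.12521133] collar [0.63683839 0.04210323 0.08925911]
[ 0.63632248  0.04414651 -0.18563118] [[-2.7  0.8]
 [ 0.1 -1.5]
 [-3.5 -1.6]
 [ 0.8 -5.9]
 [ 0.3 -0.4]
 [ 0.7  0.2]
 [-1.5 -0. ]
 [ 0.7 -0.7]]
jar [ 0.7070785  -0.18484832  0.        ]
holder [0.42351662 0.04115682 0.024     ]
drv [ 0.5110861  -0.38628573  0.        ]
```

```bash
cat > ov.py <<'E'
from h import *
def wire(v,g):
    L=[];t=T(*v)
    b=[(-.09,-.06),(.11,-.06),(.11,.26),(-.09,.26)]
    for z in(0,.055): L.append(([t(np.array([*q,z])) for q in b+b[:1]],(255,255,0)))
    ex=np.array([c,0,s]);ey=np.array([0,1,0]);o=np.array([0,0,.09])
    L.append(([t(o+ex*a*.035+ey*bb*.04) for a,bb in((1,1),(1,-1),(-1,-1),(-1,1),(1,1))],(255,0,255)))
    L.append(([t(o-ex*0+ex*a*.04+ey*bb*.035) for a,bb in((1,1),(1,-1),(-1,-1),(-1,1),(1,1))],(255,0,0)))
    for h,rr in((.004,.013),(.024,.0073),(.030,.0045),(.038,.0028)):
        L.append(([t(onnip(h)+rr*(ex*np.cos(a)+ey*np.sin(a))) for a in np.linspace(0,6.3,25)],(0,255,0)))
    for z in(.201,): L.append(([t(np.array([.03+.056*np.cos(a),.18+.056*np.sin(a),z])) for a in np.linspace(0,6.3,40)],(0,0,255)))
    gx,gy,gw=g;u=T(gx,gy,gw)
    for z in(.046,.086):L.append(([u(np.array([a*.013,bb*.013,z])) for a,bb in((1,1),(1,-1),(-1,-1),(-1,1),(1,1))],(255,255,0)))
    for z,rr in((.092,.0125),(.046,.015),(.022,.015)):L.append(([u(np.array([rr*np.cos(a),rr*np.sin(a),z])) for a in np.linspace(0,6.3,25)],(0,255,0)))
    return L
def crop(n,im,L,x,y,w,h,k):
    o=cv2.convertScaleAbs(cv2.resize(im[y:y+h,x:x+w],None,fx=k,fy=k,interpolation=cv2.INTER_CUBIC),alpha=1.6)
    for P,col in L:
        pts=np.array([(proj(n,p)-[x,y]+.5)*k for p in P]); cv2.polylines(o,[np.round(pts*16).astype(int).reshape(-1,1,2)],False,col,1,cv2.LINE_AA,4)
    return o
E
cat > run.py <<'E'
from ov import *
import sys
v=eval(sys.argv[1]);g=eval(sys.argv[2]);k=sys.argv[3]
S=cv2.imread("pics/side0.png");t=cv2.imread("pics/top0.png");L=wire(v,g)
a=crop("top",t,L,80,95,170,125,4); b=crop("side",S,L,150,240,100,80,5)
c1=crop("top",t,L,300,200,50,50,6);c2=crop("side",S,L,275,170,60,60,5)
cv2.imwrite(f"pics/ovT{k}.png",a)
h=300
row=np.hstack([cv2.resize(x,(int(x.shape[1]*1.0),x.shape[0])) for x in(c1,c2)])
cv2.imwrite(f"pics/ovG{k}.png",row)
cv2.imwrite(f"pics/ovS{k}.png",crop("side",S,L,20,230,260,190,3))
E
python3 run.py "(.63632,.04415,-.1856)" "(.5250,-.2325,.11)" 1
```

```text
(no output)
```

View pics/ovT1.png

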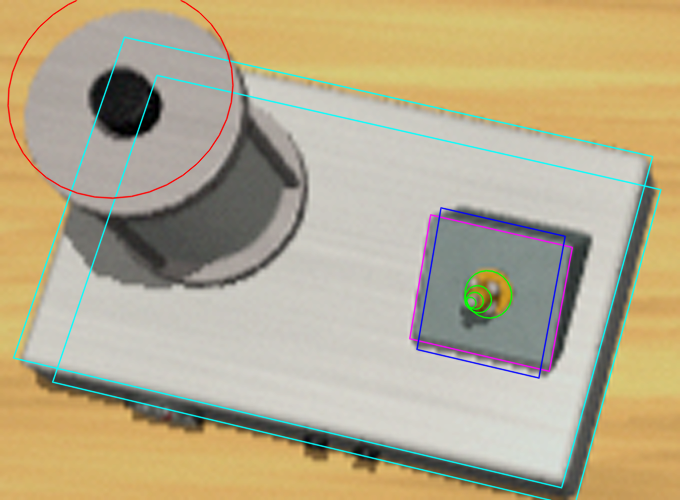

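View pics/ovS1.png

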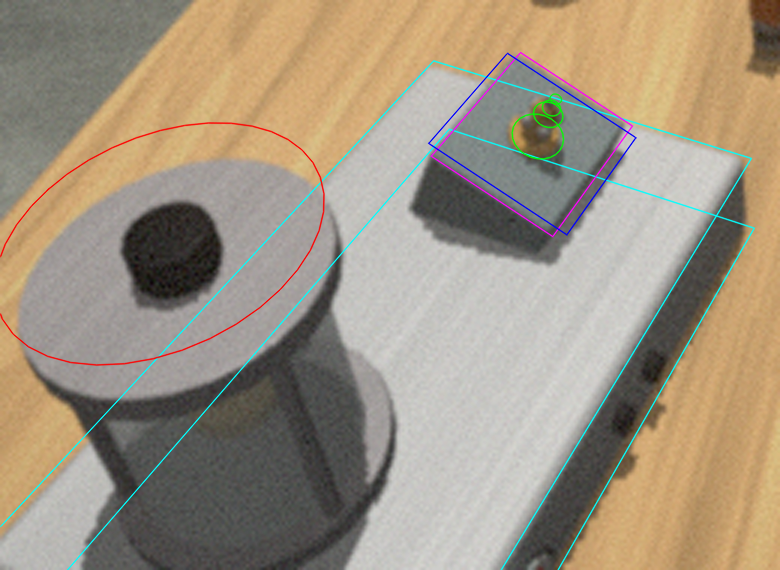

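View pics/ovG1.png

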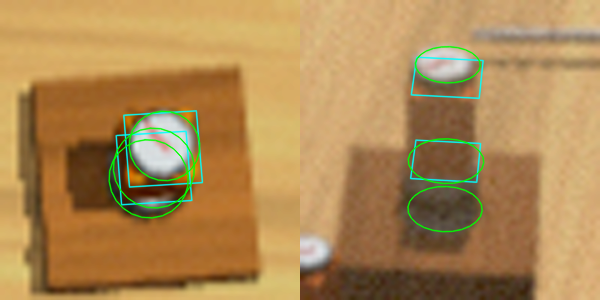

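```bash
cat >> h.py <<'E'
def nipz(yaw): return R.from_euler('z',yaw).apply([-s,0,c])
def toolR(gz,jaw):
    x=-np.asarray(gz); y=np.asarray(jaw)-np.dot(jaw,x)*x; y/=np.linalg.norm(y)
    return R.from_matrix(np.c_[x,y,np.cross(x,y)])
def jawv(a): return np.array([np.cos(a),np.sin(a),0])
E
python3 - <<'E'
from h import *
print(R.from_quat(monitor.get_tool_rot()).as_matrix().round(2))
N=np.array([.6363,.0442,.09]);w=-.1856;nz=nipz(w);gy=.11
for k in range(4):
    a=gy+k*np.pi/2; b=w+k*np.pi/2
    q1=toolR([0,0,1],jawv(a)).as_quat()
    q2=toolR(nz,jawv(b)).as_quat()
    for nm,p,q in(("grasp",[.525,-.2325,.05],q1),("lift",[.525,-.2325,.2],q1),("pre",N+nz*(.039+.06),q2),("on",N+nz*.045,q2)):
        r=kin.solve_ik(list(p),list(q)); print(k,nm,None if r is None else np.round(r,2))
E
```

```text
[[-0.    0.37 -0.93]
 [ 0.   -0.93 -0.37]
 [-1.   -0.    0.  ]]
0 grasp [ 0.58  0.59 -0.36  1.86  0.3   0.74  0.16]
0 lift [ 0.62  0.42 -0.4   1.72  0.18  1.05  0.26]
0 pre [ 0.39  0.39 -0.87  2.04  0.94  0.67 -1.28]
0 on [ 0.08  0.4  -0.45  2.06  0.92  0.48 -1.27]
1 grasp [ 0.75  0.65 -0.61  1.84  0.5   0.81  1.56]
1 lift [ 0.81  0.47 -0.69  1.7   0.34  1.09  1.7 ]
1 pre [ 0.34  0.37 -0.8   2.04  0.9   0.64  0.32]
1 on [ 0.23  0.45 -0.65  2.05  1.03  0.56  0.21]
2 grasp [ 0.12  0.57  0.28  1.9  -0.24  0.7  -2.49]
2 lift [ 0.15  0.38  0.23  1.76 -0.1   1.02 -2.61]
2 pre [ 0.52  0.46 -1.06  2.03  1.04  0.76  1.78]
2 on [ 0.5   0.6  -1.07  2.03  1.24  0.8   1.64]
3 grasp [ 0.37  0.56 -0.06  1.88  0.05  0.7  -1.19]
3 lift [ 0.39  0.38 -0.09  1.74  0.04  1.02 -1.17]
3 pre [-0.01  0.28 -0.35  2.07  0.66  0.51 -2.62]
3 on [-0.27  0.36 -0.01  2.09  0.6   0.35 -2.56]
```

```bash
python3 - <<'E'
from h import *
q=toolR([0,0,1],jawv(.11+np.pi/2)).as_quat()
g=[.525,-.2325]
effector.gripper_to(.055)
bot.movep([*g,.19],list(q))
bot.move_linear([*g,.125])
for n in("side","top"): cv2.imwrite(f"pics/{n}1.png",eyes.get_image(n)[:,:,::-1])
print(monitor.get_time(),monitor.get_position(),monitor.get_wrist_force())
a=cv2.imread("pics/side1.png")[60:260,220:400];b=cv2.imread("pics/top1.png")[130:330,230:410]
cv2.imwrite("pics/c1.png",cv2.convertScaleAbs(cv2.resize(np.hstack([a,b]),None,fx=2.2,fy=2.2,interpolation=2),alpha=1.6))
E
```

```text
2.8667 [ 0.52582751 -0.23277035  0.1261876 ] [ 1.17789915 -0.245062    1.13556519]
```

View pics/c1.png

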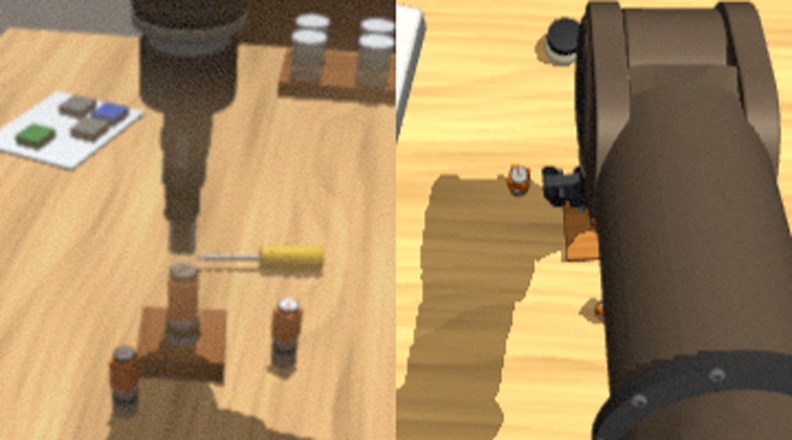

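In the side view the fingers sit directly above the gauge, both at crop x ≈ 183. The top view is blocked by the arm. I'll descend, grip and lift.

```bash
python3 - <<'E'
from h import *
g=[.525,-.2325]
print(bot.move_linear([*g,.048],velocity=.08,threshold=15), monitor.get_position(),monitor.get_wrist_force())
effector.gripper_to(0.0)
print(monitor.get_gripper_width(),monitor.get_position(),monitor.get_wrist_force())
bot.move_linear([*g,.15],velocity=.1)
bot.sleep(.2)
print(monitor.get_time(),monitor.get_gripper_width(),monitor.get_position(),monitor.get_wrist_force())
cv2.imwrite("pics/side2.png",eyes.get_image("side")[:,:,::-1])
a=cv2.imread("pics/side2.png")[60:260,220:400]
cv2.imwrite("pics/c2.png",cv2.convertScaleAbs(cv2.resize(a,None,fx=3,fy=3,interpolation=2),alpha=1.6))
E
```

```text
False [ 0.52543855 -0.23254161  0.04849451] [ 0.16792288 -0.64242733  0.38689748]
0.02555778292858844 [ 0.52539756 -0.23267221  0.04855922] [-0.32240513 -0.03170765  6.0064408 ]
5.7083 0.025203530757734367 [ 0.52474836 -0.23238343  0.14945597] [-0.19654285  0.63256307 -1.05759855]
```

View pics/c2.png

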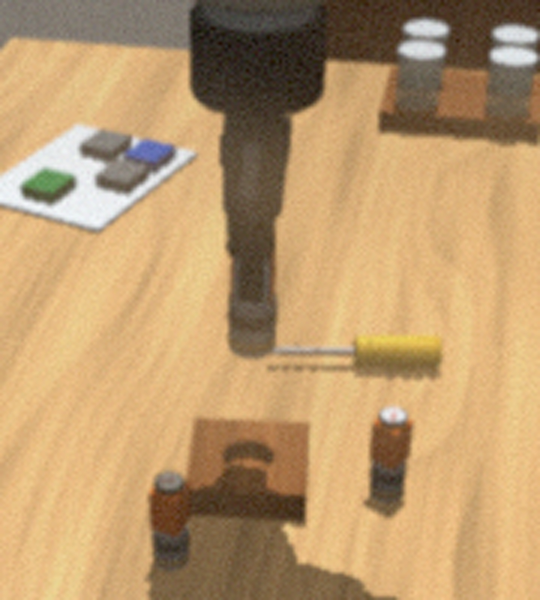

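The gauge is lifted, with about 25 mm grip width and roughly 1.5 N of weight at the wrist; the stand at crop (247,465) is empty. Moving it to hover on the nipple axis.

```bash
cat >> h.py <<'E'
N=np.array([.6363,.0442,.09]);w=-.1856;nz=nipz(w);TG=.0405
q2=toolR(nz,jawv(w+np.pi/2)).as_quat()
E
python3 - <<'E'
from h import *
bot.move_linear([.525,-.2325,.20],velocity=.2)
bot.movep(list(N+nz*(TG+.09)),list(q2))
bot.move_linear(list(N+nz*(TG+.050)),velocity=.1)
bot.sleep(.3)
print(monitor.get_time(),monitor.get_position()-N-nz*(TG+.05),monitor.get_wrist_force(),R.from_quat(monitor.get_tool_rot()).as_matrix()[:,0]+nz)
for n in("side","top"): cv2.imwrite(f"pics/{n}3.png",eyes.get_image(n)[:,:,::-1])
a=cv2.imread("pics/side3.png")[190:320,120:280];b=cv2.imread("pics/top3.png")[110:240,120:280]
cv2.imwrite("pics/c3s.png",cv2.convertScaleAbs(cv2.resize(a,None,fx=4.5,fy=4.5,interpolation=2),alpha=1.6))
cv2.imwrite("pics/c3t.png",cv2.convertScaleAbs(cv2.resize(b,None,fx=4.5,fy=4.5,interpolation=2),alpha=1.6))
E
```

```text
8.1333 [1.60952892e-04 1.30489749e-05 6.23479442e-04] [-0.14785201  0.13687172 -1.17277719] [ 8.38687213e-04 -6.16509524e-06  3.85370158e-04]
```

View pics/c3s.png

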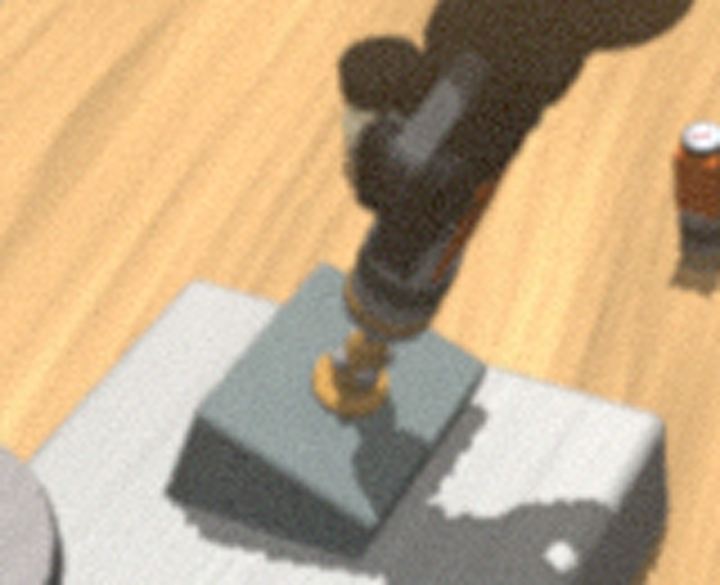

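View pics/c3t.png

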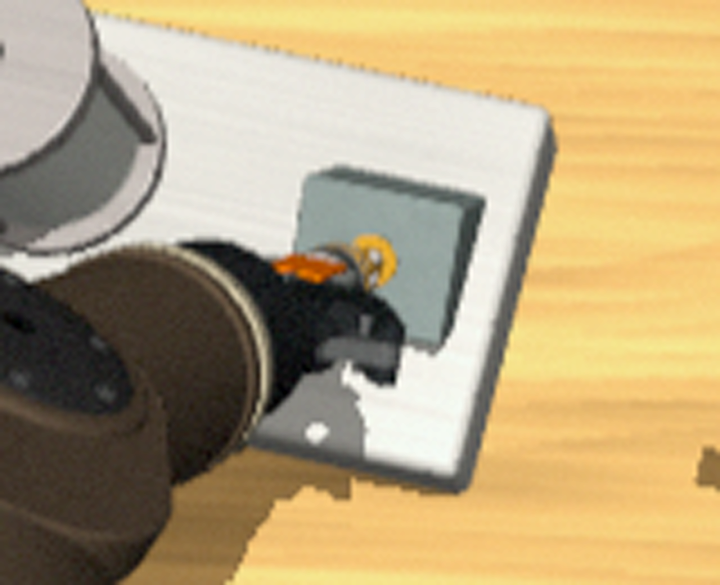

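```bash
cat > ov2.py <<'E'
from ov import *
import sys
tag=sys.argv[1]
p=monitor.get_position();m=R.from_quat(monitor.get_tool_rot()).as_matrix();gz=-m[:,0]
M=p-gz*TG
def circ(o,z,rr,col,a,b): return ([o+rr*(a*np.cos(t)+b*np.sin(t)) for t in np.linspace(0,6.3,30)],col)
L=[circ(M+gz*h,0,r,(0,255,255),m[:,1],m[:,2]) for h,r in((0,.015),(.038,.015))]
for sg in(-1,1):
    L.append(([M+sg*.015*m[:,2],M+gz*.038+sg*.015*m[:,2]],(0,255,255)))
    L.append(([M+sg*.015*m[:,1],M+gz*.038+sg*.015*m[:,1]],(0,255,255)))
for h,r in((.004,.013),(.024,.0073),(.038,.0028)): L.append(circ(N+nz*h,0,r,(0,255,0),m[:,1],m[:,2]))
S=cv2.imread(f"pics/side{tag}.png");t=cv2.imread(f"pics/top{tag}.png")
a=crop("side",S,L,175,235,55,55,10);b=crop("top",t,L,175,140,40,55,10)
cv2.imwrite(f"pics/o{tag}.png",np.hstack([a,b])[:, :800])
a=crop("side",S,[],175,235,55,55,7);b=crop("top",t,[],175,140,55,55,7)
cv2.imwrite(f"pics/p{tag}.png",np.hstack([a,b]))
E
python3 ov2.py 3
```

```text
(no output)
```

View pics/o3.png

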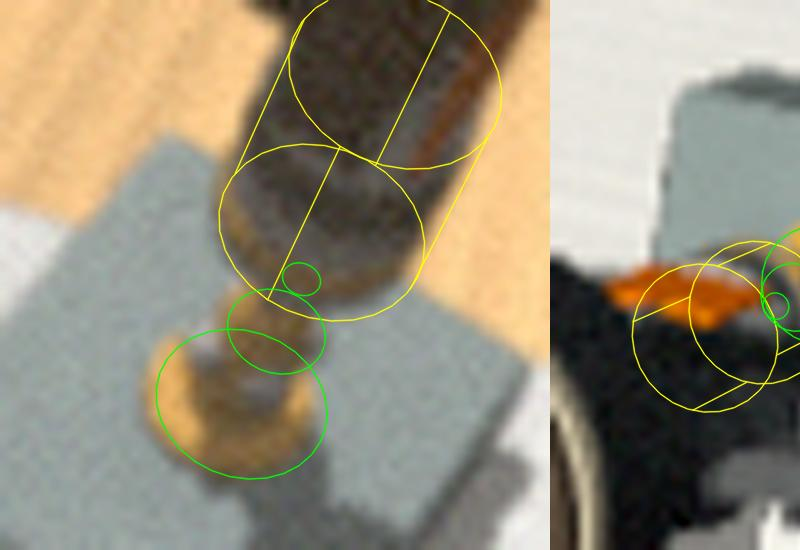

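View pics/p3.png

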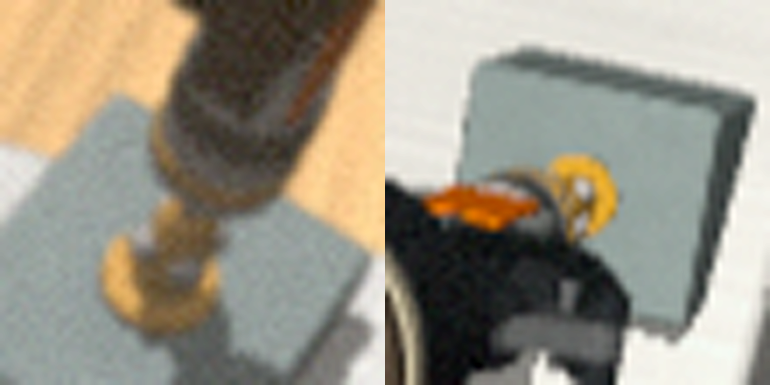

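```bash
sed -i 's/np.hstack(\[a,b\])\[:, :800\]/a/' ov2.py; sed -i '/o{tag}.png/a cv2.imwrite(f"pics/ot{tag}.png",crop("top",t,L,175,140,55,45,14))' ov2.py; python3 ov2.py 3
```

```text
(no output)
```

View pics/ot3.png

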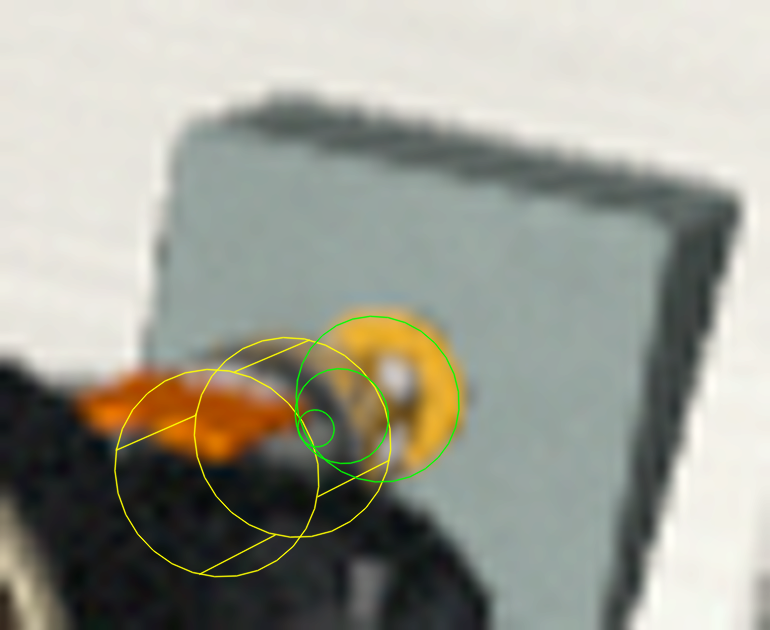

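```bash
python3 - <<'E'
from h import *
f0=monitor.get_wrist_force()
m=R.from_quat(q2).as_matrix()
for d in(.040,.034,.030,.027,.024,.022):
    hit=bot.move_linear(list(N+nz*(TG+d)),list(q2),velocity=.03,threshold=10)
    print(d,hit,np.round(m.T@(monitor.get_wrist_force()-f0),2),np.round(m.T@(monitor.get_position()-N),4),m.T[0]@monitor.get_ft_torque())
    if hit: break
print(monitor.get_time())
for n in("side","top"): cv2.imwrite(f"pics/{n}4.png",eyes.get_image(n)[:,:,::-1])
E
python3 ov2.py 4
```

```text
0.04 False [-0.51 -0.12 -1.34] [-0.0802  0.     -0.0002] -0.040455323858978834
0.034 False [-1.22  1.05 -1.32] [-0.0743 -0.0001 -0.0002] -0.0006113016401926755
0.03 False [-0.91  0.57 -0.47] [-0.0703 -0.0001 -0.0001] -0.004363240983849985
0.027 False [-1.46  1.    0.53] [-0.0673 -0.0001 -0.0001] -0.06604882666850026
0.024 False [-0.33  0.56  0.11] [-0.0643 -0.0001 -0.0001] -0.03741545793771742
0.022 False [-0.39  1.62  0.52] [-0.0624 -0.0001 -0.0001] 0.0015972741349665023
10.1
```

View pics/o4.png

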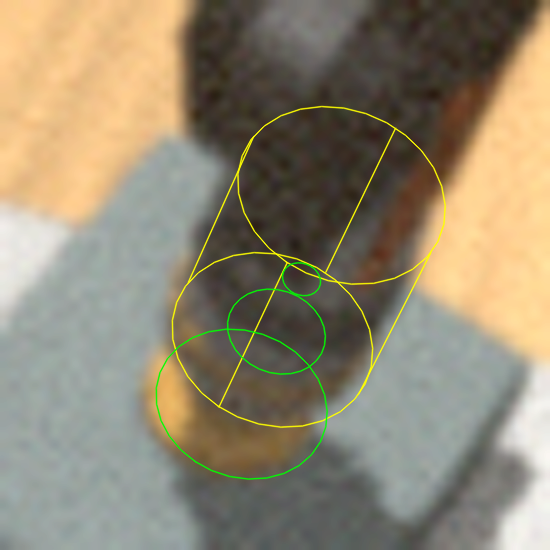

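View pics/ot4.png

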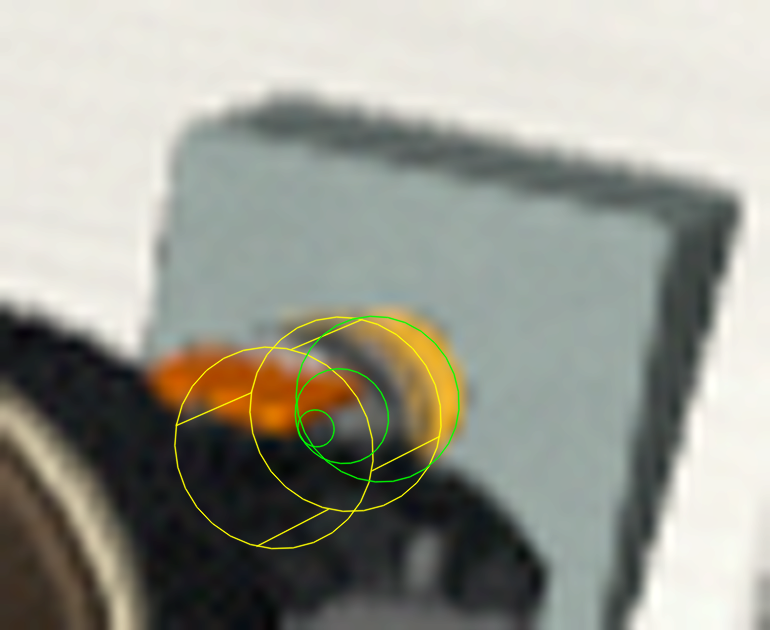

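The mouth is over the nipple tip with less than 2 N of side force, and both views show the nose roughly concentric with the collar. Pressing on in force-checked steps.

```bash
cat > press.py <<'E'
from h import *
m=R.from_quat(q2).as_matrix()
f0=np.array([-.15,.14,-1.17])
for d in(.020,.018,.016,.014,.012,.011,.010,.009,.008,.007,.006,.005):
    bot.move_linear(list(N+nz*(TG+d)),list(q2),velocity=.02)
    bot.sleep(.1)
    F=-m.T@(monitor.get_wrist_force()-f0); x=m.T@(monitor.get_position()-N)
    print(d,F.round(1),"mouth",round(-x[0]-TG,4),x[1:].round(4),monitor.get_ft_torque().round(2))
    if F[0]>22 or abs(F[1:]).max()>20: break
print(monitor.get_time(),monitor.get_gripper_width())
for n in("side","top"): cv2.imwrite(f"pics/{n}5.png",eyes.get_image(n)[:,:,::-1])
E
python3 press.py; python3 ov2.py 5
```

```text
0.02 [9.4 0.7 1.7] mouth 0.0206 [0.0003 0.0002] [-0.1   1.03 -0.15]
0.018 [ 1.6  2.1 -0.6] mouth 0.018 [-0.0003  0.0002] [-0.26  0.5  -0.17]
0.016 [-3.8  1.8 -2.1] mouth 0.0156 [-0.0005  0.    ] [-0.47  0.15 -0.21]
0.014 [-4.1  1.7 -1.7] mouth 0.0139 [-0.0001 -0.0001] [-0.51  0.23 -0.29]
0.012 [-4.1  2.  -1.3] mouth 0.0119 [-0.0001 -0.0001] [-0.49  0.27 -0.25]
0.011 [-0.5  2.6 -0.2] mouth 0.011 [-0.0001 -0.0001] [-0.46  0.54 -0.31]
0.01 [5.9 3.  0.2] mouth 0.0101 [0. 0.] [-0.69  0.75 -0.38]
0.009 [6.3 3.4 0.2] mouth 0.0091 [ 0. -0.] [-0.62  0.82 -0.33]
0.008 [7.6 4.1 0.9] mouth 0.0081 [0. 0.] [-0.66  0.82 -0.37]
0.007 [8.7 4.2 1.4] mouth 0.0071 [0. 0.] [-0.72  0.91 -0.34]
0.006 [9.8 4.  0.6] mouth 0.0062 [0.     0.0001] [-0.68  0.89 -0.42]
0.005 [17.6  5.3  2.1] mouth 0.0057 [0.0001 0.    ] [-0.85  1.34 -0.49]
14.4 0.02559077878746728
```

View pics/o5.png

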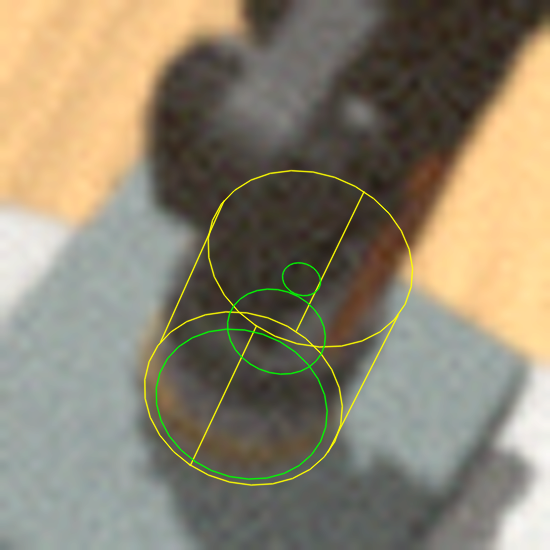

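View pics/ot5.png

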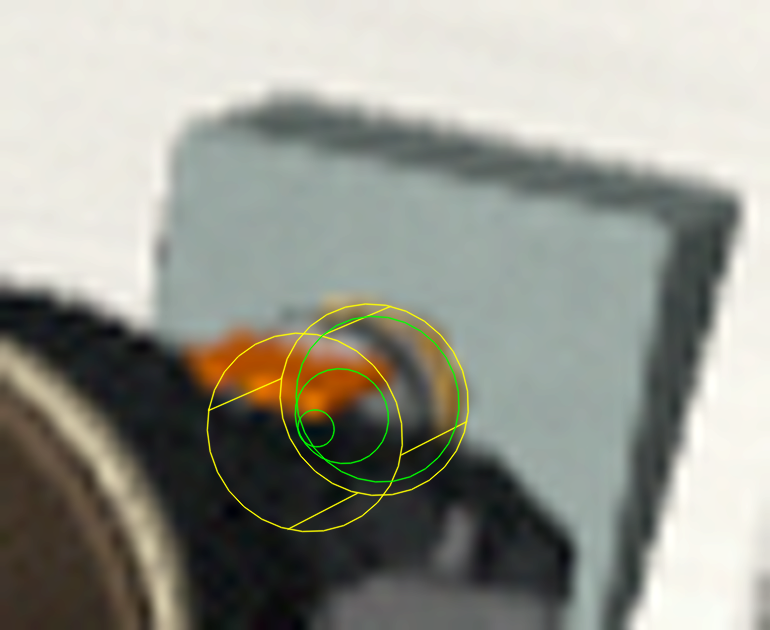

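The force trace shows the whole sequence. There was a catch peak of about 9 N, a snap (−4 N), the pin spring rising about 1 N/mm, then a sharp rise at the hard stop with the mouth at about 6 mm. I'll hold, check, and hand in.

```bash
python3 - <<'E'
from h import *
m=R.from_quat(q2).as_matrix();f0=np.array([-.15,.14,-1.17])
for i in range(3):
    bot.sleep(.9)
    r=R.from_quat(monitor.get_tool_rot()).as_matrix()
    print((-m.T@(monitor.get_wrist_force()-f0)).round(1),(m.T@(monitor.get_position()-N))[0]+TG,np.arccos(-r[:,0]@nz),monitor.get_gripper_width(),monitor.get_time())
ticket.finish_job()
E
```

```text
[16.5  4.6  2.1] -0.005691387914195933 0.000682384797350605 0.025782023877971967 15.4
[16.5  5.2  3.3] -0.005676153613554398 0.0006686722947826344 0.025541958564730224 16.3
[17.7  4.6  3. ] -0.005703855382915644 0.0007260765954009517 0.02547050303248869 17.2
the job is handed in; nothing more can be done
```

I took the largest gauge, the one in the wooden stand, and pressed it along the nipple's axis until it snapped on and reached the hard stop. I held it there about 2.8 s and handed the job in at about 17 s, still gripping and pressing. No verdict is reported, so success is inferred from the readings.

- **Snap and pin:** the force peaked at about 9 N at the catches and dropped to −4 N as they snapped. It then rose about 1 N per mm on the pin's spring and jumped sharply at the stop. That fits the pin being in by nearly its full 8 mm.
- **Final hold:** the press held at 16.5–17.7 N along the axis, with about 5 N of steady sideways force. From the tool position, the mouth was about 5.7 mm from the root. That is slightly below the 6 mm stop, within the 2 mm calibration error.
- **Alignment:** the tool was under 0.001 rad off my estimated nipple axis. That axis came from the camera fit, so the true error is a little larger, but the nose slid on with little side force.
- **Grip:** the fingers stayed at about 25.5 mm on the gauge.
- **Disagreements:** the overlays were 1–1.5 pixels off in both cameras, for gauge and nipple alike. The tester's base corners and chamber-top circle also fitted a few pixels off; I trusted the nipple itself instead.
- **Bystanders:** the arm stayed clear of the jar, case holder and screwdriver, but I did not measure their positions again at the end.

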